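# Set the fan tester, fit its snap cap and hold the button in

### The job

Get the fan tester running: turn its knob a little at a time until the sliding pointer lines up with the mark tab on the scale, then pick up the loose black button cap and press it onto the bare button stem until it clicks home. Do not stop at the click: keep pressing so that the capped button is pushed right in, and finish while your fingers still hold it down, with the pointer still on the mark. Leave the mark tab and the other things on the bench where they are.

Things in the scene. Friction and masses are not known exactly. Their poses are not given: they have to be found in the camera images.
- tester: Grey steel box fixed on the bench, 200 (x) x 220 (y) x 60 mm high; origin at the centre of its underside; -x is its front, towards the robot. On its top, at (x, y) mm from its origin: speed knob (-40, -60), button stem (-30, +62), white scale (x 23 to 89, y -89 to 29). Turned up to 0.3 rad about the vertical.
- speed_knob (a joint): Turn of the speed knob, rad, 0 to 4; grows clockwise seen from above. It stays where left (about 0.05 N m friction). 1 rad clockwise moves the pointer 20 mm towards the tester's +y, by a gear inside; turning back moves it back. It starts at 0.4 to 0.9 and needs 0.8 to 2.2 rad more clockwise.
- speed_knob_grip (a point): Point on the knob's upright axis at the height to grip, 37 mm above the tester's top. Black bar 42 mm long, 14 mm thick, 32 mm high (its top 7 mm above this point) on a disc 44 mm across and 8 mm high, on a fixed plate 68 mm across, 6 mm high. The bar lies along this point's x axis: the tester's x when the joint reads 0, turned clockwise by the joint value.
- pointer_tip (a point): Tip of the dark steel pointer, a blade 4 mm wide on a small 10 mm block, 4 mm above the tester's top on the robot's side of the scale, pointing to the tester's +x. The knob drives it along the tester's y. Axes as the tester's.
- mark_tip (a point): Tip of the dark steel mark tab, shaped like the pointer but on the far side of the scale, pointing to -x at it. It stands at the setting wanted and stays unless pushed. The pointer is on the mark when both tips have the same y in the tester's frame; they then face each other across a 2 mm gap in x. Axes as the tester's.
- stem_seat (a point): Centre of the top of the steel flange (33 mm across) on the button stem, where the cap's rim comes to rest; 10 mm above the tester's top when the button is out. Axes as the tester's. Above it rises the stem, 14 mm thick, 18 mm high, its top 4.5 mm tapered to 6 mm; four sprung balls stand out of its sides, 23 mm across them, centred 8.3 mm above this point.
- stem (a joint): How far the button is pushed in, m: 0 out, 0.006 at its stop. Sprung: about 9 N to start, 14 N at the stop; comes back out when let go. The cap's rim meets the balls about 12 mm above the seat and rides over them with about 4 to 6 N; the force drops as they snap out above the rim and draw the cap down to the seat; then the button goes in.
- cap: Loose black plastic button cap, a plain round cup lying open side down: 36 mm across, 26 mm high, about 30 g. Origin at the centre of its open underside, z towards its closed top. The mouth is a rim 4 mm high with an 18 mm hole; behind it the inside is 28 mm wide, 21 mm deep in all. Lies near the heat sink and the bearing; these three swap spots.
- heat_sink: Aluminium heat sink, 50 x 50 x 27 mm, upright fins; origin at the centre of its underside. Leave alone.
- bearing: Steel bearing, a ring 42 mm across with a 20 mm hole, 12 mm high; origin at the centre of its underside. Leave alone.
- wrench: Steel wrench, 200 mm long, lying flat. Leave alone.
- motor_cover: Black plastic fan motor cover, 130 mm across and 45 mm high, round; origin at the centre of its underside. Leave alone.
Not all that is in view belongs to the job. Leave any orange, pink or purple look-alike of the cap alone.

How it is judged (in metres and radians):
On the way, in this order (a step that is already met when the one before it is completed fails the run):
1. the pointer stands on the mark, the cap not yet on the stem (y of pointer_tip in the frame of mark_tip between -0.003 and 0.003 m and distance between cap and stem_seat above 0.03 m), for 0.3 s.
2. the cap has clicked home on the stem (z of cap in the frame of stem_seat between -0.003 and 0.0025 m and horizontal distance between cap and stem_seat below 0.004 m and angle between the z axis of cap and the z axis of stem_seat, either way round below 0.12 rad and angle between cap's own z axis and vertical below 0.5 rad), for 0.1 s.
At the end, for the whole second after the job is handed in: The pointer is within 3 mm of the mark along the scale; the cap is clicked home, its rim within 2.5 mm of the seat, within 4 mm of centre and 0.12 rad of square; the button is held at least 4 mm in (of 6), with the fingers pressing on the cap (over 3 N) (all of step 2 and y of pointer_tip in the frame of mark_tip between -0.003 and 0.003 m and value of joint stem above 0.004 m and contact force between the fingers and cap above 3 N); the arm keeps its last pose, push and grip.
It fails at once if the mark tab is pushed off its place by more than 2 mm (distance of mark_tip from where it was at the start of the episode above 0.002 m).
It fails at once if a bystander (heat sink, bearing, wrench or motor cover) is shifted by more than 30 mm (distance of any of heat_sink, bearing, wrench, motor_cover from where it was at the start of the episode above 0.03 m).
It also fails if it takes over 64 s, if anything falls off the work surface, if the arm or the gripper's body presses on something with over 40 N, if the wrist force passes 120 N, or if a joint passes its speed limit or range.

### The arm

A 6-joint arm with a two-finger parallel gripper is mounted at the origin on the work surface. World frame = base frame: x ahead of the robot, y to its left, z up, the work surface at z = 0. Lengths are in m, angles in degrees, forces in N, time in s.
With the tool pointing down it reaches from about 0.375 to 0.9 m from the base axis. Payload 3.1 kg.
Tool frame: the origin (TCP) lies on the centre line of the jaws, within the pads' length; the fingertips stand 8 mm ahead of it and the grasp point (between the pads) lies 11 mm behind it; z points along the fingers, y is the line along which they close (so a half turn about z gives the same grasp; the last joint's range is limited). The gripper opens to 87 mm and grips with 3 to 60 N. Pads are 19 mm wide; open, the fingers measure 117 mm over their backs; the gripper's body (75 mm by 190 mm) begins 51 mm behind the grasp point.
Start: joints at [58.757, 30.224, 82.088, -0, 67.689, -10.227], TCP at [0.224, 0.583, 0.231] pointing down, gripper open.
Joint ranges: [-176.69, 176.69], [-43.24, 126.21], [12.49, 139.97], [-82, 262], [0, 151.66], [-163.58, 163.58]. Speed limits (degrees/s): [159.86, 159.86, 180, 180, 180, 180].

### API

Orientations are given as a 3x3 rotation matrix whose columns are the frame's x, y, z axes.
In Python, from rig import * gives the robot as it stands.
- The arm moves only by the tool step_arm, never from a script. Its argument "targets" is a list of rows, each a list of 5 numbers: the opening, from -1 (shut) to 1 (fully open), then the shift along the world's x, y, z normalised to -1 to 1, where 1 is 0.25 m, then the turn about the world's z normalised to -1 to 1, where 1 is 180 degrees. In form: [[fingers, x, y, z, turn], ...]. A call has 1 to 20 rows; each row is the pose to reach, as a shift and turn from the pose commanded when the call began, turning the shorter way round; what a row does not reach only later rows make up. A row lasts 1/10 s, in which the tool goes at most 50 mm and 8.59 degrees, less where a joint would pass 70% of its speed; a pose out of reach is approached as far as the arm can. A call with a number of a shift or a turn outside -1 to 1 is refused whole. A call with a gripper value outside its range is refused whole. The fingers move at their own pace and stop on an object; the grip force is fixed at half the most. Time passes only in rows, so rows that repeat a pose let the fingers close. It gives the time, the measured TCP pose, the force, the opening and the grip force at its end, in the units of the state.
- read_state(): the state, without advancing time (a new reading comes with each control period).
- capture(name): name is "scene" or "top"; returns a dict with "color" (400x640x3 uint8, red, green, blue), "mtx" (3x3 intrinsics, pixels), "pose" (4x4, takes a point from camera to world coordinates). Camera axes: x right, y down, z forward; pixel columns grow to the right and rows downward; lengths in m; the calibration is good to about 2 mm. A picture is of the moment at which its call begins. There is no depth.
- hand_in(): hands the job in; it is judged then, once.
The state is a dict: "time_s": time; "joint_positions": joint angles; "qvel": joint speeds; "tau": joint torques, N m; "position": TCP position; "tcp_rot": TCP orientation; "force": force on the tool from outside, world axes, zero at the start; "moment": the same for the moment, N m; "opening": opening from 0.0 (shut) to 1.0 (fully open); "grasp_force": force on a finger pad.
Only numpy, scipy, OpenCV 4.12 (cv2) and the standard library are available. Lean on these libraries where they do the work, as an engineer would, in place of code of your own. Each camera call takes 0.05 s, during which the arm holds its last target. There are 200 camera calls.

## Working session

There is one attempt and no reset: what is moved stays moved. The work goes in short steps, Python scripts to look and compute and a tool call to move; the robot and the scene stay as the last step left them, time stands still between calls to the robot, and variables do not carry over. Pictures are saved under pics/ and viewed, at most 12 in all, crops included, and the job is handed in when it is done.

Besides the shell and the picture viewer there is one more tool, called after "Call:" by a JSON object that holds its "fn" and its "kwargs". step_arm: Moves the arm, as the interface text tells. Scaled input: -1 to 1 covers 0.25 m each way for a shift and 180 degrees each way for a turn. Its arguments: {"type":"object","properties":{"targets":{"type":"array","items":{"type":"array","items":{"type":"number"}}}},"required":["targets"]}

```bash
mkdir -p pics; cat > h.py <<'E'
from rig import *
import numpy as np, cv2
def snap(n,f):
    c=capture(n); cv2.imwrite(f'pics/{f}.png',c['color'][:,:,::-1]); np.savez(f'pics/{f}.npz',**c); return c
def load(f): return np.load(f'pics/{f}.npz')
def ray(c,u,v):
    P=c['pose']; d=P[:3,:3]@np.linalg.inv(c['mtx'])@[u,v,1]; return P[:3,3],d/np.linalg.norm(d)
def onz(c,u,v,z):
    o,d=ray(c,u,v); return o+d*(z-o[2])/d[2]
def tri(*cuv):
    A=np.zeros((3,3));b=np.zeros(3)
    for c,u,v in cuv:
        o,d=ray(c,u,v);M=np.eye(3)-np.outer(d,d);A+=M;b+=M@o
    return np.linalg.solve(A,b)
def proj(c,p):
    P=np.linalg.inv(c['pose']);q=c['mtx']@(P[:3,:3]@np.array(p)+P[:3,3]);return q[:2]/q[2]
E
python3 - <<'E'
from h import *
a=snap('scene','s0');b=snap('top','t0')
print(a['pose'].round(3),b['pose'].round(3),a['mtx'],b['mtx']);s=read_state();print(s['tcp_rot'],s['opening'],s['time_s'],s['force'])
E
```

```text
[[ 0.848  0.317 -0.426  0.923]
 [ 0.53  -0.483  0.697 -0.529]
 [ 0.015 -0.816 -0.578  0.604]
 [ 0.     0.     0.     1.   ]] [[-0.03  -0.991  0.129  0.411]
 [-0.999  0.027 -0.021  0.065]
 [ 0.017 -0.129 -0.991  1.062]
 [ 0.     0.     0.     1.   ]] [[370.41121241   0.         318.53181933]
 [  0.         370.41121241 198.81344533]
 [  0.           0.           1.        ]] [[430.16857156   0.         316.87777756]
 [  0.         430.16857156 200.71235077]
 [  0.           0.           1.        ]]
[[-9.33489693e-01  3.58602900e-01 -9.76630033e-04]
 [ 3.58604096e-01  9.33488239e-01 -1.67616824e-03]
 [ 3.10593858e-04 -1.91490930e-03 -9.99998118e-01]] 1.00124066897377 0.1 [ 0.21884914 -0.27264588 -0.26805887]
```

View pics/s0.png

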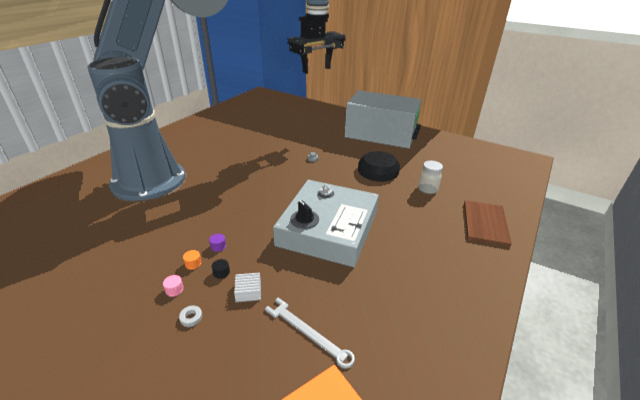

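View pics/t0.png

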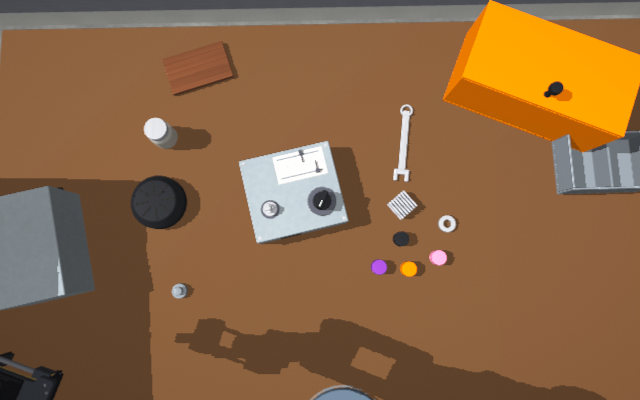

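Top view: the tester is at about (293,193), with its knob at (322,201), stem at (270,209) and scale at (300,164). Possible caps are black (401,239), purple (379,267), orange (409,269), pink (438,257) and a dark knob on the orange box (555,88). I choose the black cup at (401,239), which is scene (220,269). The loose stem at (180,291) is a decoy. Next is one close crop to check this.

```bash
python3 - <<'E'
import cv2,numpy as np
t=cv2.imread('pics/t0.png');s=cv2.imread('pics/s0.png')
r=lambda im,x,y,w,h,k:cv2.resize(im[y:y+h,x:x+w],None,fx=k,fy=k,interpolation=cv2.INTER_CUBIC)
A=r(t,235,140,120,100,3.333333);A=cv2.resize(A,(400,333))
B=cv2.resize(r(s,270,175,120,100,3.3333),(400,333))
C=r(t,360,180,100,66,4);D=r(s,160,225,100,66,4)
cv2.imwrite('pics/c0.png',np.vstack([np.hstack([A,B]),np.hstack([C,D])]))
E
```

```text
(no output)
```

View pics/c0.png

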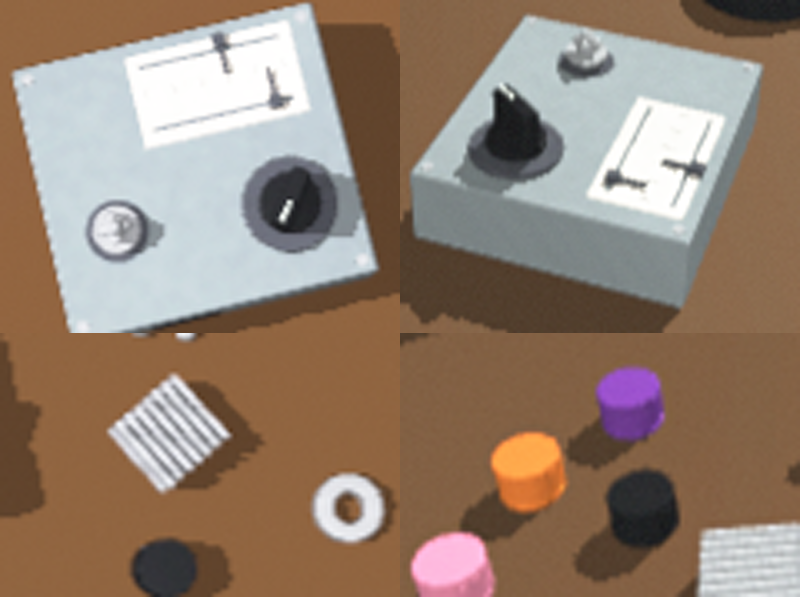

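The crop confirms the choice: the black cup at top (401,239) lies open side down, and the tester's stem carries its four balls. In the top crop the pointer tip is at (271,68) and the mark tip at (229,73). Next I triangulate.

```bash
python3 - <<'E'
from h import *
s=load('s0');t=load('t0')
k=1/(400/120)
T=lambda x,y:(t,235+x*.3,140+y*.3); S=lambda x,y:(s,270+(x-400)*.3,175+y*.3)
pts=dict(xpyp=(T(13,72),S(762,65)),xpyn=(T(310,3),S(690,240)),xnyn=(T(378,268),S(412,170)),xnyp=(T(72,331),S(528,15)),
 flange=(T(117,231),S(586,50)),plate=(T(290,203),S(515,148)),ptip=(T(271,68),S(646,183)),mtip=(T(229,73),S(664,167)))
W={n:tri(*v) for n,v in pts.items()}
for n,v in W.items():print(n,(v*1000).round(1),[np.round(proj(c,v)-[u,w],2) for c,u,w in pts[n]])
c=(W['xpyp']+W['xpyn']+W['xnyn']+W['xnyp'])/4
x=W['xpyp']+W['xpyn']-W['xnyn']-W['xnyp'];y=W['xpyp']+W['xnyp']-W['xpyn']-W['xnyn']
print('c',c.round(4),'ang',np.degrees(np.arctan2(x[1],x[0])),np.degrees(np.arctan2(-y[0],y[1])),np.linalg.norm(x)/2,np.linalg.norm(y)/2)
a=np.arctan2(x[1],x[0])*.5+.5*np.arctan2(-y[0],y[1]);R=np.array([[np.cos(a),-np.sin(a)],[np.sin(a),np.cos(a)]])
for n,p in dict(knob=(-.04,-.06),stem=(-.03,.062)).items():print(n,c[:2]+R@p)
d=R.T@(W['mtip']-W['ptip'])[:2];print('d mark-ptr',d,'rad',d[1]/.02)
# cap from dark mask centroid: top at z=.026
P=[]
for cam,u,v,r in((t,401,239,16),(s,220,269,16)):
    im=cam['color'].max(2);m=np.zeros_like(im);m[v-r:v+r,u-r:u+r]=(im[v-r:v+r,u-r:u+r]<48)
    n,l,st,ce=cv2.connectedComponentsWithStats(m);i=1+np.argmax(st[1:,4]);P.append((cam,*ce[i]));print(st[i],ce[i])
print('cap centroid tri',tri(*P)); print(onz(*P[0],.026), onz(*P[0],.013))
# knob bar ends top
e=[onz(*T(*q),.06+.045) for q in((281,222),(292,200))];d=e[1]-e[0];print('bar white line',e,np.degrees(np.arctan2(d[1],d[0]))-np.degrees(a))
E
```

```text
xpyp [641.  226.9  60.4] [array([-0.45, -0.7 ]), array([-0.74,  0.15])]
xpyn [685.9  14.8  63.4] [array([-0.66, -0.98]), array([-1.3,  0.2])]
xnyn [494.  -26.3  63.7] [array([-0.71, -0.78]), array([-1.09,  0.09])]
xnyp [453.8 185.3  63.7] [array([0.22, 0.28]), array([ 0.3 , -0.04])]
flange [524.1 154.2  72.2] [array([-0.59, -0.79]), array([-0.88,  0.12])]
plate [540.6  32.9  63.8] [array([-0.34, -0.42]), array([-0.54,  0.06])]
ptip [637.7  44.1  68.3] [array([-0.6 , -0.85]), array([-1.08,  0.16])]
mtip [636.3  73.8  61.2] [array([-0.54, -0.77]), array([-0.95,  0.15])]
c [0.5687 0.1002 0.0628] ang 12.308553395125085 11.359413395199336 0.19401538779890634 0.21611314725354333
knob [0.54183179 0.03326667]
stem [0.5265999  0.15472444]
d mark-ptr [0.00469584 0.02935865] rad 1.4679322965473336
[397 244   3   2   3] [398.         244.66666667]
[213 260  16  18 224] [220.1875  269.15625]
cap centroid tri [ 0.43637538 -0.1511598   0.00065722]
[ 0.43337829 -0.14844112  0.026     ] [ 0.43366448 -0.15112004  0.013     ]
bar white line [array([0.52155633, 0.03995846, 0.105     ]), array([0.53625172, 0.0320992 , 0.105     ])] -39.972345644589616
```

Call:
{"fn": "step_arm", "kwargs": {"targets": [[1, 0.8, -1, 0, -0.039], [1, 0.8, -1, 0, -0.039], [1, 0.8, -1, 0, -0.039], [1, 0.8, -1, 0, -0.039], [1, 0.8, -1, 0, -0.039], [1, 0.8, -1, 0, -0.039], [1, 0.8, -1, 0, -0.039], [1, 0.8, -1, 0, -0.039]]}}

```text
time_s: 0.9
position: [0.426, 0.3311, 0.2302]
tcp_rot: [[-0.88, 0.474, 0.0], [0.474, 0.88, -0.001], [-0.0, -0.001, -1.0]]
force: [-0.4, 0.6, 0.4]
opening: 0.996
grasp_force: 0.0
```

Call:
{"fn": "step_arm", "kwargs": {"targets": [[1, 0.468, -1, -0.1, 0], [1, 0.468, -1, -0.1, 0], [1, 0.468, -1, -0.1, 0], [1, 0.468, -1, -0.1, 0], [1, 0.468, -1, -0.1, 0], [1, 0.468, -1, -0.1, 0], [1, 0.468, -1, -0.1, 0], [1, 0.468, -1, -0.1, 0]]}}

```text
time_s: 1.7
position: [0.5404, 0.0843, 0.2051]
tcp_rot: [[-0.882, 0.471, -0.002], [0.471, 0.882, 0.001], [0.002, 0.0, -1.0]]
force: [-0.9, -0.1, 0.6]
opening: 1.001
grasp_force: 0.0
```

Call:
{"fn": "step_arm", "kwargs": {"targets": [[1, 0.002, -0.205, 0, 0], [1, 0.002, -0.205, 0, 0], [1, 0.002, -0.205, -0.15, 0], [1, 0.002, -0.205, -0.3, 0], [1, 0.002, -0.205, -0.4, 0], [1, 0.002, -0.205, -0.472, 0], [1, 0.002, -0.205, -0.472, 0]]}}

```text
time_s: 2.4
position: [0.5388, 0.0347, 0.0854]
tcp_rot: [[-0.884, 0.468, -0.006], [0.468, 0.884, 0.001], [0.006, -0.002, -1.0]]
force: [-1.0, -0.4, 0.1]
opening: 1.002
grasp_force: 0.0
```

Call:
{"fn": "step_arm", "kwargs": {"targets": [[-0.65, 0, 0, 0, 0], [-0.65, 0, 0, 0, 0], [-0.65, 0, 0, 0, 0], [-0.65, 0, 0, 0, 0], [-0.65, 0, 0, 0, 0], [-0.65, 0, 0, 0, 0]]}}

```text
time_s: 3.0
position: [0.5418, 0.032, 0.0879]
tcp_rot: [[-0.883, 0.47, 0.001], [0.47, 0.883, -0.0], [-0.001, 0.0, -1.0]]
force: [0.4, 0.6, 0.0]
opening: 0.545
grasp_force: 0.0
```

```bash
python3 - <<'E'
from h import *
a=snap('scene','s1');b=snap('top','t1')
r=lambda im,x,y,w,h:cv2.resize(im[y:y+h,x:x+w],(400,333),interpolation=cv2.INTER_CUBIC)
t=b['color'][:,:,::-1];s=a['color'][:,:,::-1]
cv2.imwrite('pics/c1.png',np.hstack([r(t,235,140,120,100),r(s,270,175,120,100)]));print(read_state()['position'],read_state()['opening'])
E
```

```text
[0.54163736 0.03206621 0.08769168] 0.44559398696427044
```

View pics/c1.png

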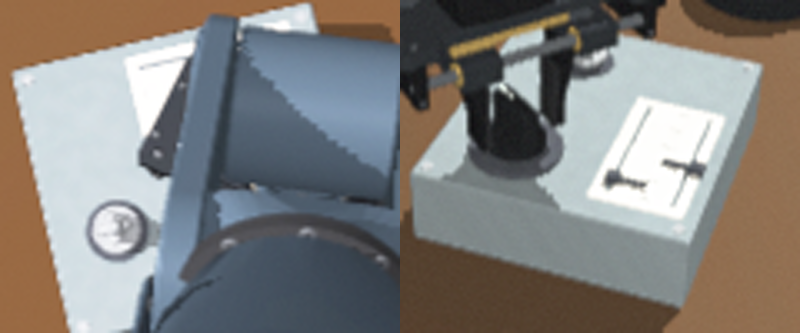

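The scene crop shows the fingers straddling the bar, still closing. The scale, with the pointer at (646,183) and the mark at (664,167), stays visible in that view. I'll close fully.

Call:
{"fn": "step_arm", "kwargs": {"targets": [[-1, 0, 0, 0, 0], [-1, 0, 0, 0, 0], [-1, 0, 0, 0, 0], [-1, 0, 0, 0, 0], [-1, 0, 0, 0, 0], [-1, 0, 0, 0, 0]]}}

```text
time_s: 3.7
position: [0.5426, 0.0328, 0.0875]
tcp_rot: [[-0.882, 0.471, 0.002], [0.471, 0.882, 0.001], [-0.001, 0.002, -1.0]]
force: [3.1, 5.2, -2.7]
opening: 0.161
grasp_force: 30.0
```

Call:
{"fn": "step_arm", "kwargs": {"targets": [[-1, 0, 0, 0, -0.03], [-1, 0, 0, 0, -0.07], [-1, 0, 0, 0, -0.11], [-1, 0, 0, 0, -0.15], [-1, 0, 0, 0, -0.19], [-1, 0, 0, 0, -0.23], [-1, 0, 0, 0, -0.27], [-1, 0, 0, 0, -0.31], [-1, 0, 0, 0, -0.34], [-1, 0, 0, 0, -0.36], [-1, 0, 0, 0, -0.36], [-1, 0, 0, 0, -0.36]]}}

```text
time_s: 4.9
position: [0.5399, 0.0314, 0.0875]
tcp_rot: [[0.047, 0.999, -0.004], [0.999, -0.047, -0.001], [-0.001, -0.004, -1.0]]
force: [-4.3, -3.6, 3.7]
opening: 0.161
grasp_force: 30.0
```

```bash
python3 - <<'E'
from h import *
a=snap('scene','s2');b=snap('top','t2')
r=lambda im,x,y,w,h,W,H:cv2.resize(im[y:y+h,x:x+w],(W,H),interpolation=cv2.INTER_CUBIC)
t=b['color'][:,:,::-1];s=a['color'][:,:,::-1]
cv2.imwrite('pics/c2.png',np.hstack([r(t,260,140,80,60,400,300),r(s,325,195,64,48,400,300)]))
s=read_state();print(s['force'],s['moment'],s['tcp_rot'][:,1])
E
```

```text
[-4.45382808 -4.77827976  3.97016888] [-0.75260233  0.75777761 -0.09246604] [ 0.99887722 -0.04722711 -0.00372759]
```

View pics/c2.png

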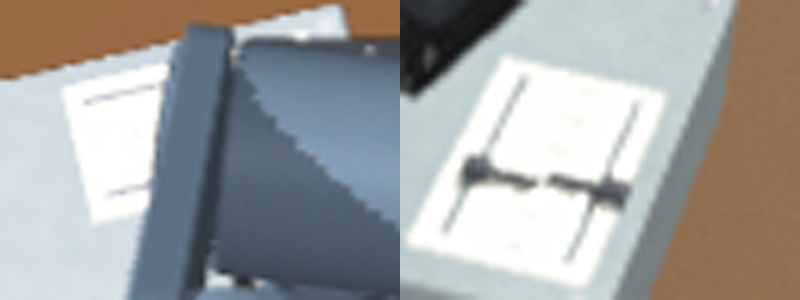

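```bash
cat > meas.py <<'E'
from h import *
def meas(f,th=100,box=(325,195,64,48),ang=None):
    c=load(f);x0,y0,w,h=box
    out={}
    g=c['color'].max(2).astype(float)[y0:y0+h,x0:x0+w]
    # rectify scale plane: tester frame top-down at 4 px/mm, x 20..92, y -92..32
    a=np.radians(11.8);R=np.array([[np.cos(a),-np.sin(a)],[np.sin(a),np.cos(a)]]);o=np.array([.5687,.1002])
    q=np.array([(.02,-.092),(.092,-.092),(.092,.032),(.02,.032)]);
    src=np.float32([proj(c,[*(o+R@p),.064]) for p in q]);k=4
    dst=np.float32([((p[1]+.092)*1000*k,(p[0]-.02)*1000*k) for p in q])
    return cv2.warpPerspective(c['color'],cv2.getPerspectiveTransform(src,dst),(124*k,72*k),flags=cv2.INTER_CUBIC)
E
python3 - <<'E'
from meas import *
ims=[meas(f)[:,:,::-1] for f in('s0','s2')]
cv2.imwrite('pics/r2.png',np.vstack(ims))
for im in ims:
    g=im.max(2).astype(float)
    for x in range(8,288,12):
        d=np.clip(130-g[x:x+8].mean(0),0,None); print(round(20+x/4+1), 'y %.1f'%( (d*np.arange(d.size)).sum()/max(d.sum(),1)/4-92), int(d.sum()),end=' | ')
    print()
E
```

```text
23 y -92.0 0 | 26 y -92.0 0 | 29 y -64.9 472 | 32 y -66.9 2104 | 35 y -65.7 1669 | 38 y -65.3 642 | 41 y -65.3 81 | 44 y -64.7 229 | 47 y -64.8 186 | 50 y -65.5 164 | 53 y -64.7 244 | 56 y -92.0 0 | 59 y -92.0 0 | 62 y -35.4 285 | 65 y -35.5 185 | 68 y -36.0 410 | 71 y -35.6 289 | 74 y -35.0 156 | 77 y -36.4 595 | 80 y -36.7 1654 | 83 y -35.4 1423 | 86 y -36.2 1340 | 89 y -39.0 178 | 92 y -92.0 0 | 
23 y -92.0 0 | 26 y -92.0 0 | 29 y -40.3 312 | 32 y -42.9 1819 | 35 y -42.3 1330 | 38 y -41.5 379 | 41 y -40.8 114 | 44 y -41.1 147 | 47 y -40.6 263 | 50 y -40.7 247 | 53 y -41.3 163 | 56 y -92.0 0 | 59 y -92.0 0 | 62 y -35.4 195 | 65 y -35.6 125 | 68 y -36.0 296 | 71 y -35.6 236 | 74 y -35.0 87 | 77 y -36.4 480 | 80 y -36.9 1465 | 83 y -35.5 1209 | 86 y -36.4 1127 | 89 y -39.5 116 | 92 y -92.0 0 |
```

View pics/r2.png

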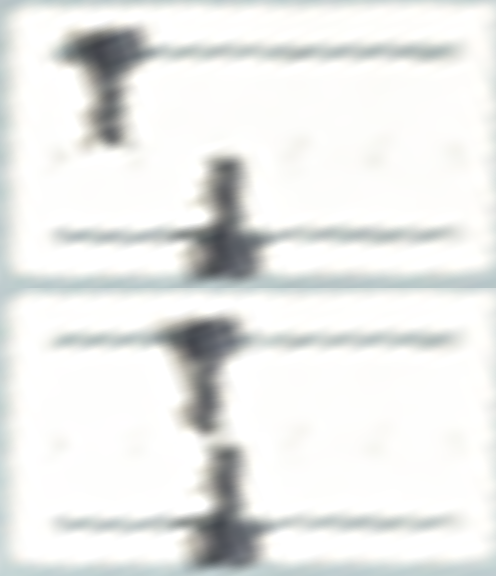

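The rectified view shows the pointer blade at y ≈ -40.9 mm and the mark at ≈ -35.5 mm. That leaves 5.4 mm, or 15.5° more clockwise.

Call:
{"fn": "step_arm", "kwargs": {"targets": [[-1, 0, 0, 0, -0.03], [-1, 0, 0, 0, -0.06], [-1, 0, 0, 0, -0.086], [-1, 0, 0, 0, -0.086], [-1, 0, 0, 0, -0.086], [-1, 0, 0, 0, -0.086]]}}

```text
time_s: 5.6
position: [0.5392, 0.0316, 0.0875]
tcp_rot: [[0.312, 0.95, -0.005], [0.95, -0.312, -0.001], [-0.003, -0.005, -1.0]]
force: [-5.3, -3.8, 4.7]
opening: 0.157
grasp_force: 30.0
```

```bash
cat > pm.py <<'E'
from meas import *
import sys
f=sys.argv[1];snap('scene',f);g=meas(f).max(2).astype(float)
b=lambda x:(lambda d:(d*np.arange(d.size)).sum()/d.sum()/4-92)(np.clip(130-g[int((x-20)*4-4):int((x-20)*4+4)].mean(0),0,None))
p=[b(x) for x in(43,47,50,53)];m=[b(x) for x in(62,65,68,71)]
print(np.round(p,1),np.round(m,1),'diff',np.mean(m)-np.mean(p));s=read_state();print(s['time_s'],s['position'],s['force'],s['tcp_rot'][:,1])
E
python3 pm.py s3
```

```text
[-34.9 -35.8 -35.4 -35.4] [-35.4 -35.6 -36.  -35.6] diff -0.2568008530825736
5.65 [0.53912636 0.03159211 0.0874987 ] [-5.24176936 -3.53695788  4.49433935] [ 0.95004216 -0.31208439 -0.00481889]
```

Call:
{"fn": "step_arm", "kwargs": {"targets": [[1, 0, 0, 0, 0], [1, 0, 0, 0, 0], [1, 0, 0, 0, 0], [1, 0, 0, 0, 0], [1, 0, 0, 0, 0], [1, 0, 0, 0.1, 0], [1, 0, 0, 0.25, 0], [1, 0, 0, 0.4, 0], [1, 0, 0, 0.5, 0], [1, 0, 0, 0.5, 0]]}}

```text
time_s: 6.65
position: [0.5444, 0.032, 0.2165]
tcp_rot: [[0.314, 0.949, 0.009], [0.949, -0.314, -0.001], [0.002, 0.009, -1.0]]
force: [1.0, 0.0, 0.2]
opening: 0.961
grasp_force: 0.0
```

```bash
python3 pm.py s4; python3 - <<'E'
from h import *
from scipy.optimize import minimize
t=load('t0');s=load('s0')
# colour: brown has r>>b even in shadow; cap is neutral
def mask(c,u,v,r=14):
    im=c['color'].astype(int);m=np.zeros(im.shape[:2],np.uint8);sl=np.s_[v-r:v+r,u-r:u+r]
    q=im[sl];m[sl]=((q[...,0]-q[...,2])<18)&(q.max(2)<90);n,l,st,ce=cv2.connectedComponentsWithStats(m);i=1+np.argmax(st[1:,4]);print(st[i],ce[i]);return ce[i]
th=np.linspace(0,2*np.pi,60)
def cen(c,x,y):
    P=np.float32([proj(c,[x+.018*np.cos(a),y+.018*np.sin(a),z]) for a in th for z in(0,.026)]);h=cv2.convexHull(P);M=cv2.moments(h);return np.array([M['m10'],M['m01']])/M['m00'],M['m00']
mt=mask(t,401,239);ms=mask(s,220,269)
for nm,l in(('both',((t,mt),(s,ms))),('top',((t,mt),)),('scene',((s,ms),))):
    r=minimize(lambda p:sum(((cen(c,*(p/1000))[0]-m)**2).sum() for c,m in l),[434,-150],method='Nelder-Mead');print(nm,r.x,r.fun,[cen(c,*(r.x/1000))[1] for c,m in l])
# measured height from the two views (centroid ~ mid-height)
print('tri',tri((t,*mt),(s,*ms)))
E
```

```text
[-34.9 -35.8 -35.4 -35.4] [-35.4 -35.5 -35.9 -35.6] diff -0.23580457650527364
6.7 [0.5428363  0.03213155 0.21439156] [0.18670862 0.31169443 0.03621734] [ 0.94940849 -0.31400812  0.00473581]
[393 232  16  14 178] [400.8258427  238.54494382]
[212 259  18  20 268] [220.19402985 268.57462687]
both [ 448.35819319 -156.93077007] 0.832781487033506 [204.69515557354316, 309.1222385673318]
top [ 448.28941655 -158.5227902 ] 8.291389770785239e-11 [204.91563691268675]
scene [ 447.85383871 -155.36371805] 1.3214963663973603e-10 [307.96075889328495]
tri [ 0.44891737 -0.15762005  0.01531454]
```

Call:
{"fn": "step_arm", "kwargs": {"targets": [[0.4, -0.38, -0.756, 0, -0.398], [0.4, -0.38, -0.756, 0, -0.398], [0.4, -0.38, -0.756, 0, -0.398], [0.4, -0.38, -0.756, 0, -0.398], [0.4, -0.38, -0.756, 0, -0.398], [0.4, -0.38, -0.756, 0, -0.398], [0.4, -0.38, -0.756, 0, -0.398], [0.4, -0.38, -0.756, -0.2, -0.398], [0.4, -0.38, -0.756, -0.4, -0.398], [0.4, -0.38, -0.756, -0.6, -0.398], [0.4, -0.38, -0.756, -0.6, -0.398], [0.4, -0.38, -0.756, -0.6, -0.398]]}}

```text
time_s: 7.9
position: [0.4453, -0.156, 0.0612]
tcp_rot: [[1.0, 0.001, -0.004], [0.001, -1.0, 0.003], [-0.004, -0.003, -1.0]]
force: [0.2, 0.3, -0.1]
opening: 0.699
grasp_force: 0.0
```

```bash
python3 - <<'E'
from h import *
a=snap('scene','s5');s=read_state();print(s['position'],s['tcp_rot'][:,1],s['opening'])
cv2.imwrite('pics/c5.png',cv2.resize(a['color'][210:310,150:290,::-1],(700,500),interpolation=cv2.INTER_CUBIC))
E
```

```text
[ 0.44691533 -0.15699037  0.0633348 ] [ 8.64824439e-04 -9.99999584e-01  2.90534989e-04] 0.7023029192704865
```

View pics/c5.png

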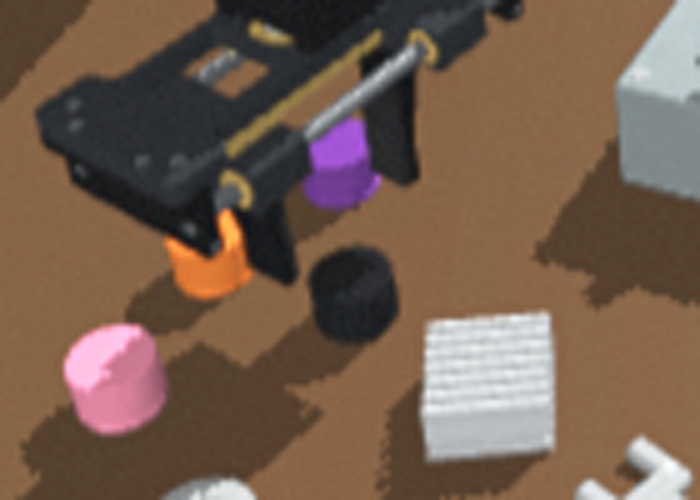

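The fingers straddle the black cap at crop (353,292) and stay clear of the orange and purple look-alikes. I descend and grip.

Call:
{"fn": "step_arm", "kwargs": {"targets": [[0.4, 0.004, 0, -0.1, 0], [0.4, 0.004, 0, -0.2, 0], [0.4, 0.004, 0, -0.206, 0], [-1, 0.004, 0, -0.206, 0], [-1, 0.004, 0, -0.206, 0], [-1, 0.004, 0, -0.206, 0], [-1, 0.004, 0, -0.206, 0], [-1, 0.004, 0, -0.206, 0], [-1, 0.004, 0, -0.206, 0], [-1, 0.004, 0, -0.206, 0]]}}

```text
time_s: 8.95
position: [0.4483, -0.1573, 0.0122]
tcp_rot: [[1.0, 0.001, 0.002], [0.001, -1.0, -0.001], [0.002, 0.001, -1.0]]
force: [-0.5, 1.4, 9.1]
opening: 0.409
grasp_force: 30.1
```

Call:
{"fn": "step_arm", "kwargs": {"targets": [[-1, 0, 0, 0.05, 0], [-1, 0, 0, 0.2, 0], [-1, 0, 0, 0.4, 0], [-1, 0, 0, 0.5, 0], [-1, 0, 0, 0.5, 0], [-1, 0, 0, 0.5, 0]]}}

```text
time_s: 9.55
position: [0.4475, -0.1567, 0.1367]
tcp_rot: [[1.0, 0.001, 0.001], [0.001, -1.0, -0.001], [0.001, 0.001, -1.0]]
force: [-0.4, -0.0, -1.1]
opening: 0.411
grasp_force: 30.1
```

```bash
python3 - <<'E'
from h import *
a=snap('scene','s6');b=snap('top','t6');s=read_state();print(s['position'],s['tcp_rot'][:,1],s['opening'],s['grasp_force'],s['force'])
p=s['position'];u,v=proj(a,p).astype(int);print(u,v)
A=cv2.resize(a['color'][v-30:v+45,u-50:u+50,::-1],(400,300),interpolation=cv2.INTER_CUBIC)
B=cv2.resize(b['color'][140:240,230:363,::-1],(400,300),interpolation=cv2.INTER_CUBIC)
cv2.imwrite('pics/c6.png',np.hstack([A,B]))
E
```

```text
[ 0.44660373 -0.15622989  0.13515543] [ 7.36032881e-04 -9.99998665e-01 -1.45915127e-03] 0.4161519380385605 30.082435349602292 [-0.53817762  0.02260186 -0.0098633 ]
210 224
```

View pics/c6.png

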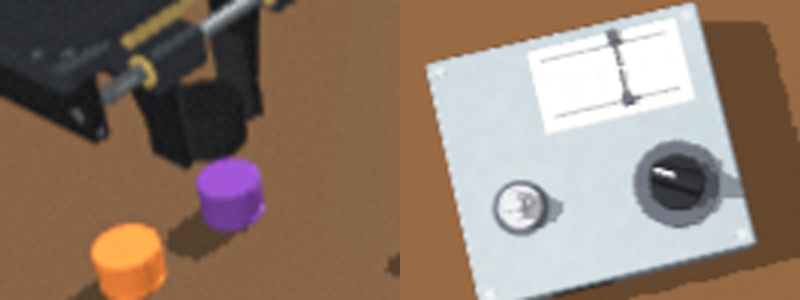

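The left crop shows the cap held between the pads, off the bench. In the right crop the pointer and mark line up and the stem flange is centred at (520,207), about top px (269.9,209). Next I refine the stem centre from both views.

```bash
python3 - <<'E'
from h import *
c0=np.array([.5252,.1544])
for f in('t6','s6'):
    c=load(f)
    # rectify to plane z=.070, 8 px/mm, 60 mm square, world axes
    q=np.array([(-.03,-.03),(.03,-.03),(.03,.03),(-.03,.03)])
    src=np.float32([proj(c,[*(c0+p),.070]) for p in q]);dst=np.float32([((p[0]+.03)*8000,(p[1]+.03)*8000) for p in q])
    g=cv2.warpPerspective(c['color'],cv2.getPerspectiveTransform(src,dst),(480,480),flags=cv2.INTER_CUBIC)
    cv2.imwrite(f'pics/st_{f}.png',g[:,:,::-1])
    h=cv2.HoughCircles(cv2.GaussianBlur(cv2.cvtColor(g,cv2.COLOR_RGB2GRAY),(0,0),4),cv2.HOUGH_GRADIENT,1.5,20,param1=40,param2=15,minRadius=110,maxRadius=150)
    print(f,None if h is None else [(np.r_[c0+x[:2]/8000-.03,x[2]/8]).round(4) for x in h[0][:4]])
a,b=[cv2.imread(f'pics/st_{f}.png') for f in('t6','s6')]
cv2.imwrite('pics/st.png',cv2.resize(np.hstack([a,b]),(800,400)))
E
```

```text
t6 [array([ 0.5247,  0.1549, 16.525 ]), array([ 0.5217,  0.1539, 18.6437]), array([ 0.5272,  0.1536, 18.4375]), array([ 0.5249,  0.1522, 15.325 ])]
s6 [array([ 0.5304,  0.1378, 17.9875]), array([ 0.5281,  0.1391, 16.975 ])]
```

View pics/st.png

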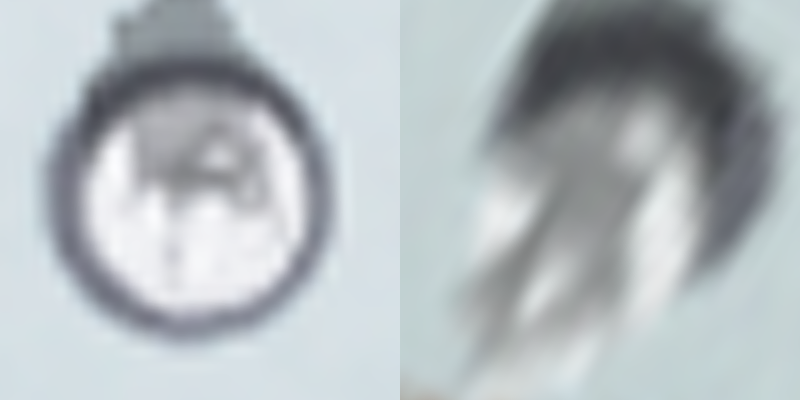

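Call:
{"fn": "step_arm", "kwargs": {"targets": [[-1, 0.1, 0.4, 0.1, 0], [-1, 0.308, 1, 0.1, 0], [-1, 0.308, 1, 0.1, 0], [-1, 0.308, 1, 0.1, 0], [-1, 0.308, 1, 0.1, 0], [-1, 0.308, 1, 0.1, 0], [-1, 0.308, 1, 0.1, 0], [-1, 0.308, 1, 0.1, 0]]}}

```text
time_s: 10.45
position: [0.5233, 0.0925, 0.1597]
tcp_rot: [[1.0, 0.001, -0.004], [0.001, -1.0, -0.001], [-0.004, 0.001, -1.0]]
force: [-0.4, -0.1, 0.3]
opening: 0.411
grasp_force: 30.1
```

Call:
{"fn": "step_arm", "kwargs": {"targets": [[-1, 0, 0.244, 0, 0], [-1, 0, 0.244, 0, 0], [-1, 0, 0.244, -0.1, 0], [-1, 0, 0.244, -0.18, 0], [-1, 0, 0.244, -0.18, 0], [-1, 0, 0.244, -0.18, 0], [-1, 0, 0.244, -0.18, 0]]}}

```text
time_s: 11.15
position: [0.5253, 0.1532, 0.1168]
tcp_rot: [[1.0, -0.001, 0.001], [-0.001, -1.0, -0.0], [0.001, 0.0, -1.0]]
force: [1.0, 0.1, -0.5]
opening: 0.407
grasp_force: 30.1
```

```bash
python3 - <<'E'
from h import *
p=[]
for i in range(3): a=capture('scene');p.append(read_state()['position'])
s=read_state();print(np.round(p,4),s['force'])
np.savez('pics/s7.npz',**a)
cv2.imwrite('pics/c7.png',cv2.resize(a['color'][160:260,265:400,::-1],(675,500),interpolation=cv2.INTER_CUBIC))
E
```

```text
[[0.5254 0.1535 0.117 ]
 [0.5254 0.1537 0.117 ]
 [0.5253 0.1538 0.117 ]] [-0.15324694 -0.23709127 -0.89430639]
```

View pics/c7.png

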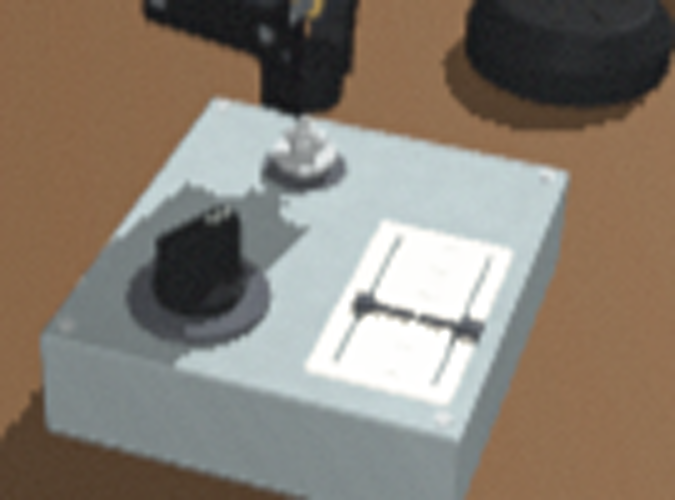

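The crop shows the cap hanging over the stem, with both near column 304, and the pointer still on the mark. I descend slowly.

Call:
{"fn": "step_arm", "kwargs": {"targets": [[-1, -0.002, 0.003, -0.02, 0], [-1, -0.002, 0.003, -0.04, 0], [-1, -0.002, 0.003, -0.06, 0], [-1, -0.002, 0.003, -0.076, 0], [-1, -0.002, 0.003, -0.076, 0], [-1, -0.002, 0.003, -0.076, 0]]}}

```text
time_s: 11.9
position: [0.524, 0.155, 0.0968]
tcp_rot: [[1.0, 0.001, -0.001], [0.001, -1.0, -0.0], [-0.001, 0.0, -1.0]]
force: [-0.0, -0.2, -1.0]
opening: 0.413
grasp_force: 30.1
```

Call:
{"fn": "step_arm", "kwargs": {"targets": [[-1, 0, 0, -0.01, 0], [-1, 0, 0, -0.02, 0], [-1, 0, 0, -0.03, 0], [-1, 0, 0, -0.03, 0]]}}

```text
time_s: 12.3
position: [0.524, 0.1551, 0.0893]
tcp_rot: [[1.0, 0.001, 0.0], [0.001, -1.0, 0.0], [0.0, -0.0, -1.0]]
force: [0.8, 0.6, -0.9]
opening: 0.412
grasp_force: 30.1
```

Call:
{"fn": "step_arm", "kwargs": {"targets": [[-1, 0, 0, -0.01, 0], [-1, 0, 0, -0.02, 0], [-1, 0, 0, -0.03, 0], [-1, 0, 0, -0.03, 0]]}}

```text
time_s: 12.7
position: [0.5239, 0.1548, 0.0822]
tcp_rot: [[1.0, 0.001, -0.001], [0.001, -1.0, -0.0], [-0.001, 0.0, -1.0]]
force: [-1.1, 0.3, 7.3]
opening: 0.414
grasp_force: 30.2
```

Call:
{"fn": "step_arm", "kwargs": {"targets": [[-1, 0, 0, -0.004, 0], [-1, 0, 0, -0.006, 0], [-1, 0, 0, -0.006, 0]]}}

```text
time_s: 13.0
position: [0.5239, 0.1548, 0.0814]
tcp_rot: [[1.0, 0.001, -0.0], [0.001, -1.0, -0.0], [-0.0, 0.0, -1.0]]
force: [-1.5, -0.2, 8.9]
opening: 0.414
grasp_force: 30.2
```

Call:
{"fn": "step_arm", "kwargs": {"targets": [[-1, 0, 0, -0.004, 0], [-1, 0, 0, -0.008, 0], [-1, 0, 0, -0.008, 0]]}}

```text
time_s: 13.3
position: [0.5239, 0.1548, 0.0796]
tcp_rot: [[1.0, 0.001, -0.0], [0.001, -1.0, -0.0], [-0.0, 0.0, -1.0]]
force: [-3.4, -0.6, 9.8]
opening: 0.412
grasp_force: 30.2
```

Call:
{"fn": "step_arm", "kwargs": {"targets": [[-1, 0, 0, -0.004, 0], [-1, 0, 0, -0.008, 0], [-1, 0, 0, -0.008, 0]]}}

```text
time_s: 13.6
position: [0.5239, 0.1548, 0.0778]
tcp_rot: [[1.0, 0.001, 0.0], [0.001, -1.0, -0.0], [0.0, 0.0, -1.0]]
force: [-2.1, 0.6, 12.0]
opening: 0.411
grasp_force: 30.2
```

Call:
{"fn": "step_arm", "kwargs": {"targets": [[-1, 0, 0, -0.004, 0], [-1, 0, 0, -0.008, 0], [-1, 0, 0, -0.008, 0]]}}

```text
time_s: 13.9
position: [0.524, 0.1548, 0.0762]
tcp_rot: [[1.0, 0.001, 0.0], [0.001, -1.0, -0.0], [0.0, 0.0, -1.0]]
force: [-2.1, -0.5, 12.6]
opening: 0.416
grasp_force: 30.3
```

Call:
{"fn": "step_arm", "kwargs": {"targets": [[-1, 0, 0, -0.003, 0], [-1, 0, 0, -0.005, 0], [-1, 0, 0, -0.005, 0], [-1, 0, 0, -0.005, 0]]}}

```text
time_s: 14.3
position: [0.524, 0.1548, 0.0761]
tcp_rot: [[1.0, 0.001, 0.001], [0.001, -1.0, -0.0], [0.001, 0.0, -1.0]]
force: [-4.5, 0.7, 20.7]
opening: 0.414
grasp_force: 30.4
```

```bash
python3 pm.py s8; python3 - <<'E'
from h import *
a=load('s8')['color'];cv2.imwrite('pics/c8.png',cv2.resize(a[175:235,290:370,::-1],(640,480),interpolation=cv2.INTER_CUBIC))
E
```

```text
[-34.9 -35.8 -35.3 -35.5] [-35.4 -35.6 -36.  -35.6] diff -0.2649339929780794
14.35 [0.52399494 0.15483366 0.076068  ] [-4.27233649e+00  9.24802182e-03  2.21132327e+01] [ 1.15821010e-03 -9.99999298e-01  2.48263997e-04]
```

View pics/c8.png

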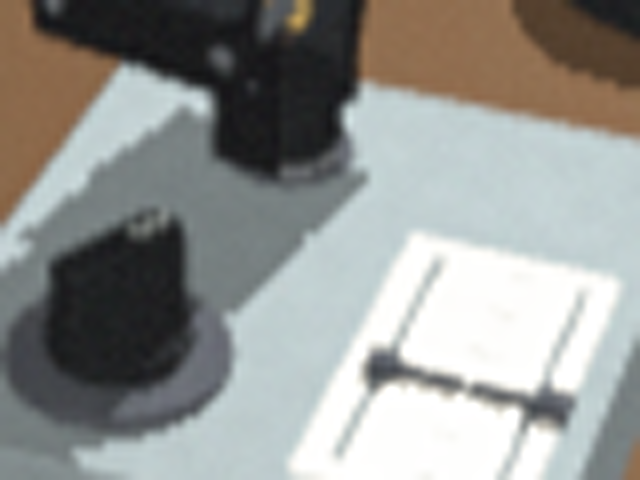

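The cap sits on the seat with no gap. The push met a hard stop at z = 0.0761, where the stroke should end, with 22 N on the tool. The pointer is 0.3 mm from the mark, so I hand in.

```bash
python3 -c "
from rig import *
print(hand_in())"
```

```text
the job is handed in; nothing more can be done
None
```

I handed the job in with the pointer about 0.3 mm from the mark and the black cap on the stem, held pressed to the button's stop at about 22 N; the hand-in returned no verdict.

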